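# Fetch the chilli jar from the pop-up spice caddy

## Task

Get the red chilli jar out for the cooks: gently press the caddy's orange pad until its push-push latch lets go and the jar rises, lift the jar out and stand it upright on the cork coaster, then gently press the pad down again so that the empty lift stays locked down by itself. Never load the lift with more than about 15 N (1.5 kg), and leave the two bowls and the sauce bottle where they are.

Things in the scene. Friction and masses are not known exactly. Their poses are not given: they have to be found in the camera images.
- caddy: White-topped wooden spice caddy, fixed to the table, 112 (its x) x 196 (its y) x 80 mm high. Origin: centre of its underside, on the table; z up. The top deck is 80 mm above the origin. A round well 52 mm wide in the deck, centred at (0, +45 mm), holds the jar; the orange press pad stands over the deck at (0, -48 mm).
- carrier: Moving part of the lift: an orange press pad (disc 36 mm across, 8 mm thick, on a 24 mm steel shaft) and, 93 mm towards the caddy's +y, the orange seat disc under the jar, which moves with it. Origin: centre of the pad's top face; axes as the caddy's. Pressed straight down. Pad top 30 mm above the deck when locked, 68 mm when risen.
- lift (a joint): Height of the lift in m: 0 = locked down, +0.038 = fully risen, negative = pressed below the locked height. A damped spring pushes it up (net 2 to 3 N when risen, 5 N when lowest; rises in about 1 s). Each full press to the bottom, then letting go, changes the state: locked (comes to 0 and stays) or released (rises to 0.038).
- latch_feel (a point): The pad's top centre again; what is felt there: the bottom where the latch changes over lies 6 to 23 mm below the locked height, unmarked and different each time. There the resistance climbs from 3-6 N at about 8 N per mm (rubber stop); pressing to 9-10 N at 15 mm/s does it. A press that stops short changes nothing: it stays locked, or rises again.
- jar_mid (a point): Red round spice jar, loose, 46 mm across, 44 mm high, 0.07 to 0.14 kg. Point: on its axis half-way up (22 mm above its bottom); z along its axis. When the lift is locked the jar's top is level with the deck and cannot be gripped; when risen, 38 mm of it stands above the deck (this point is then 16 mm above the deck).
- coaster_top (a point): Round cork coaster, 110 mm across, 10 mm thick, fixed to the table. Point: centre of its top face.
- red_bowl: Loose red bowl with carrot sticks, 120 mm across, 50 mm high, a bystander. Origin: centre of its underside.
- green_bowl: Loose green bowl with greens, 100 mm across, 45 mm high, a bystander. Origin: centre of its underside.
- sauce: Loose amber sauce bottle with white cap, 56 mm across, 140 mm high, a bystander. Origin: centre of its underside.
There are look-alikes about, which are no part of the job. Leave any blue or turquoise look-alike of the caddy alone.

How it is judged:
By the outcome, as a careful person would: the job done as asked, in the order asked, and still so for the second after the job is handed in, with the robot touching nothing.
It also fails if it takes over 69 s, if anything falls off the work surface, if the arm or the gripper's body presses on something with over 40 N, if the wrist force passes 120 N, or if a joint passes its speed limit or range.

## Robot

A 6-joint arm with a two-finger parallel gripper is mounted at the origin on the work surface. World frame = base frame: x ahead of the robot, y to its left, z up, the work surface at z = 0. Lengths are in m, angles in rad, forces in N, time in s.
With the tool pointing down it reaches from about 0.275 to 0.85 m from the base axis. Payload 5.2 kg.
Tool frame: the origin (TCP) lies at the very end of the fingers, on their centre line; the grasp point (between the pads) lies 19 mm behind it (arm.grip_depth is the distance from the TCP to the grasp point, in m); x points along the fingers, z is the direction in which the jaws open and shut, and the axes are right-handed (so a half turn about x gives the same grasp; the last joint's range is limited). The gripper opens to 85 mm and grips with 20 to 120 N. Pads are 22 mm wide; open, the fingers measure 114 mm over their backs; the gripper's body (76 mm by 85 mm) begins 54 mm behind the grasp point. The pads swing forward as they close: fully open they stand 13 mm farther back than shut.
Start: joints at [-1.482, 0.259, 1.535, -0, 1.348, -0.203], TCP at [0.158, -0.527, 0.231] pointing down, gripper open.
Joint ranges: [-3.14, 3.14], [-0.91, 2.08], [0.19, 2.58], [-1.22, 4.36], [0.22, 2.71], [-3.12, 3.12]. Speed limits (rad/s): [2.57, 2.57, 3.14, 3.14, 3.14, 3.14].

## Interface

Orientations are given as a 3x3 rotation matrix whose columns are the frame's x, y, z axes.
In Python, from bench import arm gives the robot as it stands.
- The arm moves only by the tool step_arm, never from a script. Its argument "increments" is text: rows parted by semicolons, each of 7 numbers parted by spaces: the shift along the world's x, y, z in mm, then the turn, a rotation vector about the world's x, y, z in rad, then the finger opening in mm, from 0 to 85.4. In form: dx dy dz wx wy wz hand; .... A call has 1 to 12 rows; each row shifts and turns the commanded pose from where the row before left it; what a row does not reach is not made up. A row lasts 1/8 s, in which the tool goes at most 62.5 mm and 10.7 degrees, less where a joint would pass 70% of its speed; a pose out of reach is approached as far as the arm can. A call is refused whole if a number of a shift passes 62.5 or a number of a turn 0.188, either way. A call with a gripper value outside its range is refused whole. The fingers move at their own pace and stop on an object; the grip force is fixed at half the most. Time passes only in rows, so rows that do not move let the fingers close. It gives the time, the measured TCP pose, the force and the opening at its end, in the units of the state.
- arm.observe(): the state, without advancing time (a new reading comes with each control period).
- arm.snapshot(name): name is "scene" or "top" or "wrist"; returns a dict with "frame" (384x512x3 uint8, red, green, blue), "range_z" (384x512 float32, m along the optical axis (not along the pixel's ray), 0 where there is no reading), "intrinsics" (3x3 intrinsics, pixels), "extrinsics" (4x4, takes a point from camera to world coordinates). Camera axes: x right, y down, z forward; pixel columns grow to the right and rows downward; lengths in m; the calibration is good to about 2 mm. A picture is of the moment at which its call begins.
- arm.close_job(): hands the job in, once; it reports no verdict.
The state is a dict: "clock": time; "q": joint angles; "joint_vel": joint speeds; "tau": joint torques, N m; "ee_pos": TCP position; "tcp_rot": TCP orientation; "force": force on the tool from outside, world axes, zero at the start; "wrist_torque": the same for the moment, N m; "opening": finger opening in m.
Only numpy, scipy, OpenCV 4.12 (cv2) and the standard library are available. Lean on these libraries where they do the work, as an engineer would, in place of code of your own. Each camera call takes 0.05 s, during which the arm holds its last target. There are 200 camera calls.

## Working session

There is one attempt and no reset: what is moved stays moved. The work goes in short steps, Python scripts to look and compute and a tool call to move; the robot and the scene stay as the last step left them, time stands still between calls to the robot, and variables do not carry over. Pictures are saved under pics/ and viewed, about 8 in all and at most 12, crops included, and the job is handed in when it is done.

Besides the shell and the picture viewer there is one more tool, called in YAML: its name, and indented under it one key for each argument. step_arm: Moves the arm, as the interface text tells. Its arguments: {"type":"object","properties":{"increments":{"type":"string"}},"required":["increments"]}

```bash
mkdir -p pics
cat > h.py <<'E'
import numpy as np, cv2
from bench import arm
def snap(n,f=None):
    s=arm.snapshot(n)
    if f: cv2.imwrite('pics/'+f,s['frame'][:,:,::-1])
    return s
def cloud(s):
    z=s['range_z'].astype(float); v,u=np.indices(z.shape); K=s['intrinsics']
    P=np.stack([(u-K[0,2])/K[0,0]*z,(v-K[1,2])/K[1,1]*z,z],-1)
    T=s['extrinsics']; W=P@T[:3,:3].T+T[:3,3]; W[z<=0]=np.nan
    return W
E
python3 - <<'E'
from h import *
a=snap('scene')['frame'];s=snap('top');b=s['frame']
cv2.imwrite('pics/top1.png',b[:,:,::-1]);cv2.imwrite('pics/scene1.png',a[:,:,::-1])
o=arm.observe();print(o)
E
```

```text
{'clock': 0.1, 'q': array([-1.48178370e+00,  2.59282872e-01,  1.53598875e+00, -6.87793078e-06,
        1.34797019e+00, -2.02793311e-01]), 'joint_vel': array([ 7.69787810e-04, -8.09065851e-04, -1.63482326e-03,  1.54530186e-03,
       -6.23097692e-05,  8.75340703e-04]), 'tau': array([ 2.13960651e-03, -4.46968102e+01, -2.91247380e+01, -3.41006680e-04,
        6.27732297e-03,  5.55199364e-06]), 'ee_pos': array([ 0.15820622, -0.52626344,  0.23054488]), 'tcp_rot': array([[-1.53284003e-04,  9.57725486e-01,  2.87683627e-01],
       [ 1.64203889e-03,  2.87683484e-01, -9.57724134e-01],
       [-9.99998640e-01,  3.25583914e-04, -1.61671977e-03]]), 'force': array([-0.01163854, -0.77597077,  0.61428099]), 'wrist_torque': array([-0.04831901, -0.02021411,  0.029543  ]), 'opening': 0.08529620272047964}
```

View pics/top1.png

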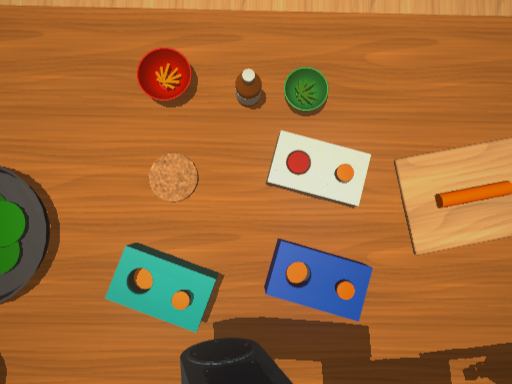

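View pics/scene1.png

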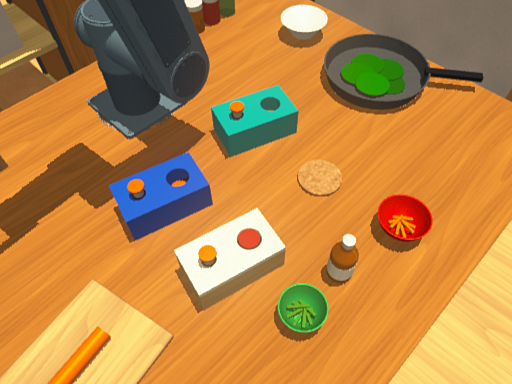

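The white-topped caddy is at top px (320,168), with the red jar at (299,162) and the pad at (345,173). The coaster is at (173,177). The look-alikes are turquoise (162,287) and blue (319,280). Only the white one holds a red jar and has a white top, so it's the one meant. Next I'll measure it and check a crop.

```bash
cat > m.py <<'E'
from h import *
def cen(W,m,n):
    p=W[m]; p=p[~np.isnan(p[:,0])]; zt=np.median(p[:,2]); 
    c,r=cv2.minEnclosingCircle(p[:,:2].astype(np.float32)[abs(p[:,2]-zt)<.006])
    print(n,len(p),'med',np.median(p,0).round(4),'mean',p.mean(0).round(4),'circ',np.round(c,4),round(r,4)); return p
E
python3 - <<'E'
from m import *
s=snap('top');W=cloud(s);f=s['frame'];hsv=cv2.cvtColor(f,cv2.COLOR_RGB2HSV).astype(int)
H,S,V=hsv[...,0],hsv[...,1],hsv[...,2]
v,u=np.indices(H.shape)
box=lambda a,b,c,d:(u>=a)&(u<=c)&(v>=b)&(v<=d)
zz=W[...,2]
wb=box(260,125,380,212)
deck=wb&(abs(zz-.08)<.006)&(S<60)
top=wb&(abs(zz-.08)<.006)
jar=wb&(S>150)&((H<4)|(H>174))
pad=wb&(S>150)&(H>6)&(H<20)&(zz>.1)
d=cen(W,deck,'deck');cen(W,jar,'jar');cen(W,pad,'pad')
t=W[top];r=cv2.minAreaRect((t[:,:2]*1000).astype(np.float32));print('rect mm',r)
cen(W,box(145,150,202,205)&(zz>.006)&(zz<.016),'coaster')
cen(W,box(130,40,200,110)&(zz>.02),'redbowl');cen(W,box(275,60,335,118)&(zz>.02),'green');cen(W,box(225,60,270,112)&(zz>.03),'sauce')
print(s['extrinsics'].round(3), f"K {s['intrinsics'][0,0]:.0f}")
cv2.imwrite('pics/crop1.png',cv2.resize(f[115:220,130:390,::-1],None,fx=3,fy=3,interpolation=cv2.INTER_CUBIC))
E
```

```text
deck 4191 med [ 0.5657 -0.1722  0.0809] mean [ 0.5672 -0.1694  0.0809] circ [ 0.5683 -0.1683] 0.1106
jar 356 med [ 0.5797 -0.1242  0.082 ] mean [ 0.58   -0.1246  0.081 ] circ [ 0.58   -0.1247] 0.0225
pad 239 med [ 0.5571 -0.2146  0.1118] mean [ 0.5568 -0.2141  0.1118] circ [ 0.5568 -0.2145] 0.0178
rect mm ((568.1201171875, -168.70956420898438), (196.43731689453125, 112.3667221069336), 75.73320770263672)
coaster 1866 med [0.5495 0.148  0.0108] mean [0.5499 0.1478 0.0108] circ [0.5503 0.1482] 0.0551
redbowl 1514 med [0.7868 0.1742 0.0331] mean [0.7838 0.1727 0.0355] circ [0.7744 0.1664] 0.0522
green 1054 med [ 0.757  -0.1511  0.0302] mean [ 0.7543 -0.1498  0.033 ] circ [ 0.7485 -0.1467] 0.0436
sauce 741 med [ 0.7312 -0.0182  0.097 ] mean [ 0.7319 -0.0184  0.0975] circ [ 0.7431 -0.0185] 0.0261
[[ 0.011 -0.997  0.083  0.48 ]
 [-1.    -0.013 -0.022 -0.018]
 [ 0.022 -0.082 -0.996  0.891]
 [ 0.     0.     0.     1.   ]] K 393
```

View pics/crop1.png

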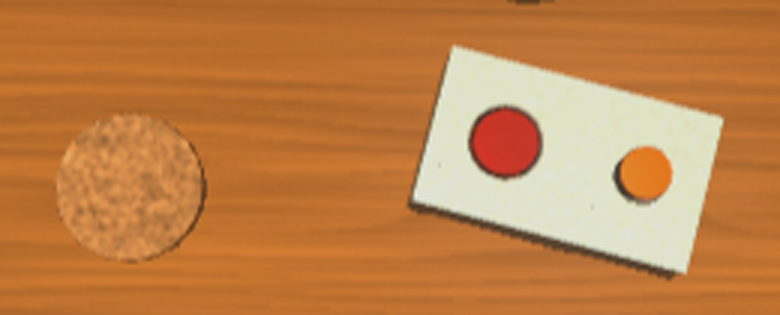

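The crop confirms it: a white caddy with a red jar and an orange pad, and the plain cork coaster to its left. The pad-to-jar distance is 92.7 mm (expected 93), the deck is 196x112 mm and the pad is at z 0.111, so all of it fits. I'll move above the pad with the fingers shut.

step_arm:
  increments: "36 28 0 0 0 0.165 0; 36 28 0 0 0 0.165 0; 36 28 0 0 0 0.165 0; 36 28 0 0 0 0.165 0; 36 28 0 0 0 0.165 0; 36 28 0 0 0 0.165 0; 36 28 0 0 0 0 0; 36 28 0 0 0 0 0; 36 28 0 0 0 0 0; 36 28 -20 0 0 0 0; 36 28 -20 0 0 0 0; 0 0 0 0 0 0 0"

```text
clock: 1.65
ee_pos: [0.5549, -0.2157, 0.1888]
tcp_rot: [[-0.003, 0.281, 0.96], [0.003, 0.96, -0.281], [-1.0, 0.002, -0.004]]
force: [0.0, 0.3, -0.6]
opening: 0.0
```

step_arm:
  increments: "1 1 -20 0 0 0 0; 1 1 -20 0 0 0 0; 0 0 -18 0 0 0 0; 0 0 -8 0 0 0 0; 0 0 0 0 0 0 0; 0 0 0 0 0 0 0"

```text
clock: 2.4
ee_pos: [0.5566, -0.2173, 0.1262]
tcp_rot: [[0.001, 0.285, 0.958], [-0.001, 0.958, -0.285], [-1.0, -0.0, 0.001]]
force: [-0.4, -0.4, 0.2]
opening: 0.0001
```

step_arm:
  increments: "0 3 -6 0 0 0 0; 0 0 -6 0 0 0 0; 0 0 0 0 0 0 0; 0 0 0 0 0 0 0"

```text
clock: 2.9
ee_pos: [0.5563, -0.2137, 0.1133]
tcp_rot: [[-0.0, 0.285, 0.959], [0.0, 0.959, -0.285], [-1.0, 0.0, -0.0]]
force: [-0.7, -1.0, -0.2]
opening: -0.0005
```

step_arm:
  increments: "0 0 -2 0 0 0 0; 0 0 -2 0 0 0 0; 0 0 -2 0 0 0 0; 0 0 -2 0 0 0 0; 0 0 0 0 0 0 0"

```text
clock: 3.52
ee_pos: [0.5565, -0.2139, 0.1054]
tcp_rot: [[0.001, 0.285, 0.959], [-0.0, 0.959, -0.285], [-1.0, -0.0, 0.001]]
force: [-0.1, 0.2, 4.2]
opening: 0.0
```

step_arm:
  increments: "0 0 -0.6 0 0 0 0; 0 0 -0.6 0 0 0 0"

```text
clock: 3.78
ee_pos: [0.5565, -0.2139, 0.1042]
tcp_rot: [[0.001, 0.285, 0.959], [-0.0, 0.959, -0.285], [-1.0, -0.0, 0.001]]
force: [0.6, -0.5, 4.9]
opening: -0.0002
```

step_arm:
  increments: "0 0 -0.1 0 0 0 0"

```text
clock: 3.9
ee_pos: [0.5565, -0.2139, 0.1041]
tcp_rot: [[0.001, 0.285, 0.959], [-0.0, 0.959, -0.285], [-1.0, -0.0, 0.001]]
force: [-0.0, 0.8, 5.0]
opening: 0.0
```

step_arm:
  increments: "0 0 -0.5 0 0 0 0; 0 0 -0.5 0 0 0 0"

```text
clock: 4.15
ee_pos: [0.5565, -0.2139, 0.1031]
tcp_rot: [[0.0, 0.285, 0.959], [-0.0, 0.959, -0.285], [-1.0, -0.0, 0.001]]
force: [1.5, -0.5, 4.1]
opening: 0.0005
```

step_arm:
  increments: "0 0 -0.5 0 0 0 0; 0 0 -0.5 0 0 0 0"

```text
clock: 4.4
ee_pos: [0.5564, -0.2139, 0.1021]
tcp_rot: [[0.0, 0.285, 0.959], [-0.0, 0.959, -0.285], [-1.0, -0.0, 0.0]]
force: [2.2, -1.0, 4.1]
opening: -0.0001
```

step_arm:
  increments: "0 0 -0.5 0 0 0 0; 0 0 -0.5 0 0 0 0"

```text
clock: 4.65
ee_pos: [0.5564, -0.2139, 0.1011]
tcp_rot: [[0.0, 0.285, 0.959], [-0.0, 0.959, -0.285], [-1.0, -0.0, 0.0]]
force: [0.1, -1.1, 4.4]
opening: 0.0
```

step_arm:
  increments: "0 0 -0.5 0 0 0 0; 0 0 -0.6 0 0 0 0"

```text
clock: 4.9
ee_pos: [0.5564, -0.2139, 0.1]
tcp_rot: [[0.0, 0.285, 0.959], [-0.0, 0.959, -0.285], [-1.0, -0.0, 0.0]]
force: [1.7, -0.3, 5.3]
opening: -0.0002
```

step_arm:
  increments: "0 0 -0.5 0 0 0 0; 0 0 -0.5 0 0 0 0"

```text
clock: 5.15
ee_pos: [0.5564, -0.2139, 0.0992]
tcp_rot: [[0.0, 0.285, 0.959], [-0.0, 0.959, -0.285], [-1.0, -0.0, 0.001]]
force: [1.2, -1.5, 6.6]
opening: -0.0004
```

step_arm:
  increments: "0 0 -0.3 0 0 0 0"

```text
clock: 5.28
ee_pos: [0.5564, -0.2139, 0.099]
tcp_rot: [[0.001, 0.285, 0.959], [-0.0, 0.959, -0.285], [-1.0, -0.0, 0.001]]
force: [1.1, -0.9, 6.8]
opening: -0.0003
```

step_arm:
  increments: "0 0 -0.3 0 0 0 0"

```text
clock: 5.4
ee_pos: [0.5565, -0.2139, 0.0988]
tcp_rot: [[0.001, 0.285, 0.959], [-0.0, 0.959, -0.285], [-1.0, -0.0, 0.001]]
force: [1.6, -0.6, 7.3]
opening: 0.0001
```

step_arm:
  increments: "0 0 -0.4 0 0 0 0"

```text
clock: 5.52
ee_pos: [0.5565, -0.2139, 0.0985]
tcp_rot: [[0.001, 0.285, 0.959], [-0.0, 0.959, -0.285], [-1.0, -0.0, 0.001]]
force: [0.7, 0.7, 9.3]
opening: -0.0001
```

step_arm:
  increments: "0 0 -0.15 0 0 0 0"

```text
clock: 5.65
ee_pos: [0.5564, -0.2139, 0.0985]
tcp_rot: [[0.001, 0.285, 0.959], [-0.0, 0.959, -0.285], [-1.0, -0.0, 0.001]]
force: [0.9, -0.2, 9.1]
opening: 0.0001
```

step_arm:
  increments: "0 0 -0.15 0 0 0 0"

```text
clock: 5.78
ee_pos: [0.5565, -0.2139, 0.0984]
tcp_rot: [[0.001, 0.285, 0.959], [-0.001, 0.959, -0.285], [-1.0, -0.0, 0.001]]
force: [0.4, -1.6, 8.9]
opening: 0.0
```

step_arm:
  increments: "0 0 4 0 0 0 0; 0 0 10 0 0 0 0; 0 0 20 0 0 0 0; 0 0 35 0 0 0 0; 0 0 20 0 0 0 0; 0 0 0 0 0 0 0; 0 0 0 0 0 0 0; 0 0 0 0 0 0 0; 0 0 0 0 0 0 0; 0 0 0 0 0 0 0"

```text
clock: 7.02
ee_pos: [0.5561, -0.2137, 0.1861]
tcp_rot: [[-0.001, 0.285, 0.959], [0.0, 0.959, -0.285], [-1.0, 0.0, -0.001]]
force: [-0.2, -0.8, 0.4]
opening: 0.0004
```

```bash
cat > lift.py <<'E'
from m import *
import sys
s=snap('top',sys.argv[1]);W=cloud(s);f=s['frame'];hsv=cv2.cvtColor(f,cv2.COLOR_RGB2HSV).astype(int)
H,S=hsv[...,0],hsv[...,1];zz=W[...,2];C=np.array([.557,-.2145]);J=np.array([.580,-.1245])
near=lambda c,r:np.hypot(W[...,0]-c[0],W[...,1]-c[1])<r
for n,m in [('pad',near(C,.03)&(S>150)&(H>6)&(H<20)&(zz>.085)),('jar',near(J,.04)&(S>150)&((H<4)|(H>174))&(zz>.07)),('coasterjar',near((.55,.148),.06)&(S>150)&((H<4)|(H>174))&(zz>.03))]:
    if m.sum()>5: cen(W,m,n)
    else: print(n,'none')
print(arm.observe()['ee_pos'].round(4))
E
python3 lift.py top2.png
```

```text
pad 150 med [ 0.5556 -0.2078  0.1489] mean [ 0.5566 -0.2076  0.1494] circ [ 0.5574 -0.2121] 0.0173
jar 354 med [ 0.5794 -0.1236  0.1189] mean [ 0.5795 -0.1241  0.1188] circ [ 0.5794 -0.1243] 0.0218
coasterjar none
[ 0.5561 -0.2137  0.1863]
```

The lift released: pad top is at 0.149 and jar top at 0.119. Next is the grasp.

step_arm:
  increments: "4 15 10 0 0 0 85; 5 22 0 0 0 0 85; 5 22 0 0 0 0 85; 5 21 0 0 0 0 85; 4 9 0 0 0 0 85; 0 0 -20 0 0 0 85; 0 0 -20 0 0 0 85; 0 0 0 0 0 0 85; 0 0 0 0 0 0 85"

```text
clock: 8.2
ee_pos: [0.5797, -0.1249, 0.1573]
tcp_rot: [[0.001, 0.285, 0.959], [-0.0, 0.959, -0.285], [-1.0, -0.0, 0.001]]
force: [-0.4, -0.2, -0.3]
opening: 0.0851
```

step_arm:
  increments: "0 0 -20 0 0 0 85; 0 0 -20 0 0 0 85; 0 0 -18 0 0 0 85; 0 0 -8 0 0 0 85; 0 0 -4 0 0 0 85; 0 0 0 0 0 0 85; 0 0 0 0 0 0 85"

```text
clock: 9.07
ee_pos: [0.5797, -0.125, 0.0874]
tcp_rot: [[0.001, 0.285, 0.959], [-0.001, 0.959, -0.285], [-1.0, -0.0, 0.001]]
force: [0.2, 0.0, 0.8]
opening: 0.0849
```

step_arm:
  increments: "0 0 0 0 0 0 60; 0 0 0 0 0 0 52; 0 0 0 0 0 0 48; 0 0 0 0 0 0 40; 0 0 0 0 0 0 36; 0 0 0 0 0 0 36; 0 0 0 0 0 0 36"

```text
clock: 9.95
ee_pos: [0.5793, -0.1248, 0.0867]
tcp_rot: [[0.0, 0.285, 0.959], [-0.0, 0.959, -0.285], [-1.0, -0.0, 0.0]]
force: [0.2, -0.3, 2.0]
opening: 0.0448
```

step_arm:
  increments: "0 0 3 0 0 0 36; 0 0 5 0 0 0 36; 0 0 10 0 0 0 36; 0 0 20 0 0 0 36; 0 0 25 0 0 0 36; 0 0 25 0 0 0 36; 0 0 10 0 0 0 36; 0 0 0 0 0 0 36; 0 0 0 0 0 0 36; 0 0 0 0 0 0 36"

```text
clock: 11.2
ee_pos: [0.5786, -0.1245, 0.1834]
tcp_rot: [[-0.002, 0.285, 0.958], [0.001, 0.958, -0.285], [-1.0, 0.0, -0.002]]
force: [-0.3, -0.2, -1.4]
opening: 0.0446
```

Run:
```python
from h import *
s=snap('scene','scene2.png');W=cloud(s);hsv=cv2.cvtColor(s['frame'],cv2.COLOR_RGB2HSV).astype(int)
m=(hsv[...,1]>150)&((hsv[...,0]<4)|(hsv[...,0]>174))&(W[...,2]>.09)&(abs(W[...,0]-.58)<.06)&(abs(W[...,1]+.125)<.06)
p=W[m];print(len(p),np.percentile(p,[2,50,98],axis=0).round(4));o=arm.observe();print(o['ee_pos'],o['force'],o['opening'])
```

```text
Traceback (most recent call last):
IndexError: index -1 is out of bounds for axis 0 with size 0
```

View pics/scene2.png

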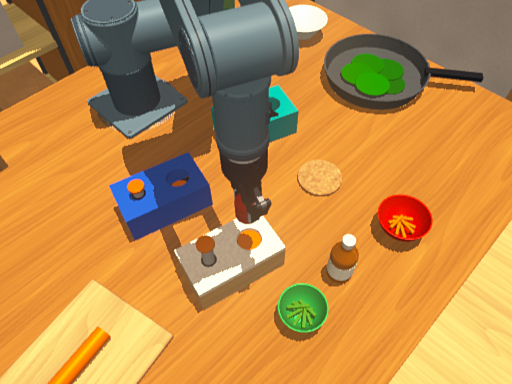

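The jar is held upright at px (242,208), above the empty well. I'm carrying it to the coaster at (319,177).

step_arm:
  increments: "-2 16 0 0 0 0 36; -3 28 0 0 0 0 36; -4 38 0 0 0 0 36; -4 38 0 0 0 0 36; -4 38 0 0 0 0 36; -4 38 0 0 0 0 36; -4 38 -10 0 0 0 36; -3 26 -20 0 0 0 36; -1 12 -25 0 0 0 36; 0 0 -25 0 0 0 36; 0 0 -20 0 0 0 36; 0 0 0 0 0 0 36"

```text
clock: 12.75
ee_pos: [0.5482, 0.148, 0.083]
tcp_rot: [[-0.004, 0.284, 0.959], [-0.0, 0.959, -0.284], [-1.0, -0.001, -0.004]]
force: [-0.5, 0.1, -0.2]
opening: 0.0446
```

step_arm:
  increments: "0 0 -20 0 0 0 36; 0 0 -15 0 0 0 36; 0 0 0 0 0 0 36; 0 0 0 0 0 0 36; 0 0 0 0 0 0 36"

```text
clock: 13.38
ee_pos: [0.5509, 0.1473, 0.0504]
tcp_rot: [[0.001, 0.285, 0.958], [0.0, 0.958, -0.285], [-1.0, 0.001, 0.001]]
force: [-0.3, -0.1, -0.8]
opening: 0.0443
```

step_arm:
  increments: "0 0 -12 0 0 0 36; 0 0 -8 0 0 0 36; 0 0 -4 0 0 0 36; 0 0 -1 0 0 0 36; 0 0 -1 0 0 0 36; 0 0 0 0 0 0 36"

```text
clock: 14.12
ee_pos: [0.5504, 0.1473, 0.0237]
tcp_rot: [[0.0, 0.285, 0.959], [0.0, 0.959, -0.285], [-1.0, 0.0, 0.0]]
force: [-0.1, 0.0, -1.8]
opening: 0.044
```

step_arm:
  increments: "0 0 -0.7 0 0 0 36; 0 0 -0.7 0 0 0 36"

```text
clock: 14.38
ee_pos: [0.5505, 0.1473, 0.023]
tcp_rot: [[0.001, 0.285, 0.959], [0.0, 0.959, -0.285], [-1.0, 0.0, 0.001]]
force: [-3.1, -0.7, 9.4]
opening: 0.0442
```

step_arm:
  increments: "0 0 0.3 0 0 0 46; 0 0 0 0 0 0 60; 0 0 0 0 0 0 75; 0 0 0 0 0 0 85; 0 0 0 0 0 0 85; 0 0 10 0 0 0 85; 0 0 25 0 0 0 85; 0 0 40 0 0 0 85; 0 0 45 0 0 0 85; 0 0 40 0 0 0 85; 0 0 0 0 0 0 0"

```text
clock: 15.75
ee_pos: [0.5527, 0.1475, 0.1873]
tcp_rot: [[0.009, 0.285, 0.959], [0.001, 0.959, -0.285], [-1.0, 0.003, 0.008]]
force: [-0.3, -0.1, -0.3]
opening: 0.0687
```

step_arm:
  increments: "0 -20 0 0 0 0 0; 0 -40 0 0 0 0 0; 0 -45 0 0 0 0 0; 0 -45 0 0 0 0 0; 0 -45 0 0 0 0 0; 0 -45 0 0 0 0 0; 2 -45 0 0 0 0 0; 2 -40 0 0 0 0 0; 2 -24 0 0 0 0 0; 0 -12 0 0 0 0 0; 0 0 0 0 0 0 0; 0 0 0 0 0 0 0"

```text
clock: 17.25
ee_pos: [0.5562, -0.2124, 0.1824]
tcp_rot: [[-0.0, 0.284, 0.959], [0.001, 0.959, -0.284], [-1.0, 0.001, -0.001]]
force: [-0.3, 0.3, -0.2]
opening: 0.0001
```

```bash
python3 lift.py top3.png
```

```text
pad 127 med [ 0.5557 -0.2069  0.1488] mean [ 0.5567 -0.2065  0.1491] circ [ 0.5569 -0.2126] 0.0167
jar none
coasterjar none
[ 0.5563 -0.2124  0.1826]
```

View pics/top3.png

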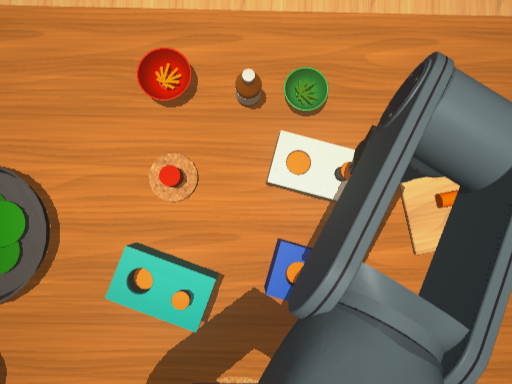

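The jar stands upright on the coaster at px (170,175). The well is empty, and the bowls and bottle haven't moved. Now the second press.

step_arm:
  increments: "0 -2 -10 0 0 0 0; 0 0 -14 0 0 0 0; 0 0 -5 0 0 0 0; 0 0 0 0 0 0 0; 0 0 -2 0 0 0 0; 0 0 -2 0 0 0 0; 0 0 -2 0 0 0 0; 0 0 -2 0 0 0 0; 0 0 -2 0 0 0 0; 0 0 -2 0 0 0 0"

```text
clock: 18.55
ee_pos: [0.5564, -0.2158, 0.1417]
tcp_rot: [[0.0, 0.285, 0.959], [-0.0, 0.959, -0.285], [-1.0, -0.0, 0.001]]
force: [-1.5, 0.4, 4.1]
opening: -0.0003
```

step_arm:
  increments: "0 0 -2 0 0 0 0; 0 0 -2 0 0 0 0; 0 0 -2 0 0 0 0; 0 0 -2 0 0 0 0; 0 0 -2 0 0 0 0; 0 0 -2 0 0 0 0; 0 0 -2 0 0 0 0; 0 0 -2 0 0 0 0; 0 0 -2 0 0 0 0; 0 0 -2 0 0 0 0"

```text
clock: 19.8
ee_pos: [0.5564, -0.2158, 0.1215]
tcp_rot: [[0.0, 0.285, 0.959], [-0.0, 0.959, -0.285], [-1.0, -0.0, 0.0]]
force: [0.2, -0.5, 5.0]
opening: -0.0002
```

Down to 0.1055 (locked height is 0.110, earliest bottom 0.104).

step_arm:
  increments: "0 0 -2 0 0 0 0; 0 0 -2 0 0 0 0; 0 0 -2 0 0 0 0; 0 0 -2 0 0 0 0; 0 0 -2 0 0 0 0; 0 0 -2 0 0 0 0; 0 0 -2 0 0 0 0; 0 0 -2 0 0 0 0; 0 0 0 0 0 0 0"

```text
clock: 20.92
ee_pos: [0.5564, -0.2159, 0.1054]
tcp_rot: [[0.0, 0.285, 0.959], [-0.0, 0.959, -0.285], [-1.0, -0.0, 0.0]]
force: [0.8, -1.0, 4.8]
opening: 0.0003
```

step_arm:
  increments: "0 0 -0.5 0 0 0 0; 0 0 -0.5 0 0 0 0"

```text
clock: 21.18
ee_pos: [0.5564, -0.2159, 0.1046]
tcp_rot: [[0.0, 0.285, 0.959], [-0.0, 0.959, -0.285], [-1.0, -0.0, 0.0]]
force: [1.4, -1.4, 5.6]
opening: -0.0004
```

step_arm:
  increments: "0 0 -0.5 0 0 0 0; 0 0 -0.3 0 0 0 0"

```text
clock: 21.42
ee_pos: [0.5564, -0.2158, 0.1038]
tcp_rot: [[0.0, 0.285, 0.959], [-0.0, 0.959, -0.285], [-1.0, -0.0, 0.0]]
force: [1.7, -1.2, 4.7]
opening: 0.0
```

step_arm:
  increments: "0 0 -0.5 0 0 0 0; 0 0 -0.6 0 0 0 0"

```text
clock: 21.68
ee_pos: [0.5563, -0.2158, 0.1026]
tcp_rot: [[0.0, 0.285, 0.959], [-0.0, 0.959, -0.285], [-1.0, -0.0, 0.0]]
force: [0.6, -1.3, 5.8]
opening: 0.0
```

step_arm:
  increments: "0 0 -0.5 0 0 0 0; 0 0 -0.5 0 0 0 0"

```text
clock: 21.92
ee_pos: [0.5564, -0.2159, 0.1017]
tcp_rot: [[0.0, 0.285, 0.959], [-0.0, 0.959, -0.285], [-1.0, -0.0, 0.0]]
force: [1.8, -2.6, 4.9]
opening: -0.0002
```

step_arm:
  increments: "0 0 -0.5 0 0 0 0; 0 0 -0.5 0 0 0 0"

```text
clock: 22.18
ee_pos: [0.5563, -0.2158, 0.1007]
tcp_rot: [[0.0, 0.285, 0.959], [-0.0, 0.959, -0.285], [-1.0, -0.0, 0.0]]
force: [1.5, -1.1, 5.2]
opening: 0.0003
```

step_arm:
  increments: "0 0 -0.5 0 0 0 0; 0 0 -0.5 0 0 0 0"

```text
clock: 22.42
ee_pos: [0.5563, -0.2159, 0.0997]
tcp_rot: [[0.0, 0.285, 0.959], [-0.0, 0.959, -0.285], [-1.0, -0.0, 0.0]]
force: [2.3, -2.2, 5.7]
opening: -0.0001
```

step_arm:
  increments: "0 0 -0.5 0 0 0 0; 0 0 -0.5 0 0 0 0"

```text
clock: 22.68
ee_pos: [0.5563, -0.2159, 0.099]
tcp_rot: [[0.0, 0.285, 0.959], [-0.0, 0.959, -0.285], [-1.0, -0.0, 0.0]]
force: [-0.1, -1.7, 7.4]
opening: 0.0001
```

step_arm:
  increments: "0 0 -0.4 0 0 0 0"

```text
clock: 22.8
ee_pos: [0.5564, -0.2158, 0.0987]
tcp_rot: [[0.0, 0.285, 0.959], [-0.0, 0.959, -0.285], [-1.0, -0.0, 0.001]]
force: [-0.2, -0.5, 8.5]
opening: 0.0003
```

step_arm:
  increments: "0 0 -0.3 0 0 0 0"

```text
clock: 22.92
ee_pos: [0.5564, -0.2159, 0.0986]
tcp_rot: [[0.001, 0.285, 0.959], [-0.0, 0.959, -0.285], [-1.0, -0.0, 0.001]]
force: [1.5, -0.3, 9.5]
opening: 0.0003
```

step_arm:
  increments: "0 0 -0.2 0 0 0 0"

```text
clock: 23.05
ee_pos: [0.5564, -0.2159, 0.0984]
tcp_rot: [[0.001, 0.285, 0.959], [-0.0, 0.959, -0.285], [-1.0, -0.0, 0.001]]
force: [-0.3, -1.5, 9.2]
opening: 0.0001
```

step_arm:
  increments: "0 0 2 0 0 0 0; 0 0 3 0 0 0 0; 0 0 5 0 0 0 0; 0 0 15 0 0 0 0; 0 0 30 0 0 0 0; 0 0 40 0 0 0 0; -30 0 20 0 0 0 0; -45 -30 0 0 0 0 0; -45 -40 0 0 0 0 0; -45 -40 0 0 0 0 0; -45 -40 0 0 0 0 0; -45 -40 0 0 0 0 0"

```text
clock: 24.55
ee_pos: [0.2995, -0.4058, 0.213]
tcp_rot: [[-0.0, 0.285, 0.959], [0.001, 0.959, -0.285], [-1.0, 0.001, -0.001]]
force: [0.4, -0.3, 0.6]
opening: 0.0001
```

step_arm:
  increments: "-45 -40 0 0 0 0 0; -30 -30 0 0 0 0 0; 0 0 0 0 0 0 0; 0 0 0 0 0 0 0; 0 0 0 0 0 0 0; 0 0 0 0 0 0 0"

```text
clock: 25.3
ee_pos: [0.2272, -0.4749, 0.2128]
tcp_rot: [[0.0, 0.283, 0.959], [0.0, 0.959, -0.283], [-1.0, 0.0, 0.0]]
force: [0.2, -0.5, 0.7]
opening: 0.0003
```

```bash
sed -i 's/(H<4)/(H<6)/g' lift.py; python3 lift.py top4.png
python3 - <<'E'
from m import *
s=snap('top');W=cloud(s);v,u=np.indices(W.shape[:2]);zz=W[...,2]
box=lambda a,b,c,d:(u>=a)&(u<=c)&(v>=b)&(v<=d)
cen(W,box(130,40,200,110)&(zz>.02),'redbowl');cen(W,box(275,60,335,118)&(zz>.02),'green');cen(W,box(225,60,270,112)&(zz>.03),'sauce')
cen(W,box(145,150,202,205)&(zz>.045),'jartop')
E
```

```text
pad 239 med [ 0.5571 -0.2147  0.1118] mean [ 0.5568 -0.2141  0.1119] circ [ 0.5567 -0.2145] 0.0178
jar none
coasterjar 340 med [0.5513 0.1468 0.0548] mean [0.5508 0.1467 0.0548] circ [0.551  0.1469] 0.0225
[ 0.2271 -0.475   0.2129]
redbowl 1533 med [0.7872 0.1733 0.0331] mean [0.7839 0.1725 0.0353] circ [0.7746 0.1667] 0.0525
green 1044 med [ 0.7564 -0.1514  0.0304] mean [ 0.754  -0.1498  0.0332] circ [ 0.7482 -0.1463] 0.0436
sauce 736 med [ 0.7312 -0.0183  0.097 ] mean [ 0.732  -0.0184  0.0978] circ [ 0.742  -0.0185] 0.0266
jartop 371 med [0.5495 0.1461 0.0544] mean [0.55   0.1463 0.0544] circ [0.5503 0.1466] 0.023
```

View pics/top4.png

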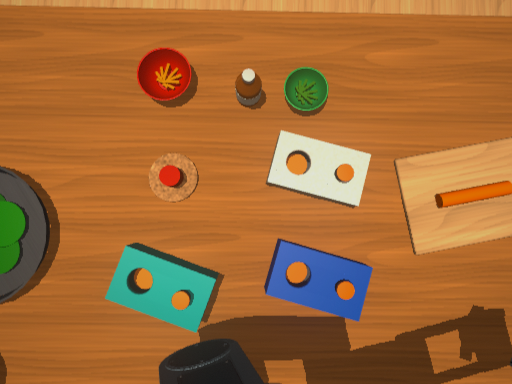

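The pad at px (345,173) is down and staying at locked height (0.1118, the same as at the start). The jar at (170,175) is upright, with its top at 0.054, and nothing else moved. I'll hand the job in now.

```bash
python3 -c "
from bench import arm
print(arm.close_job())"
```

```text
the job is handed in; nothing more can be done
None
```

The red chilli jar is standing upright on the cork coaster, and the empty lift is locked down. I handed the job in at about 25 s; no verdict was reported.

- **First press:** I pressed the white caddy's pad until I read about 9 N. The latch let go and the lift rose fully, with the pad top at 0.149 m.
- **Jar:** I lifted it out and set it on the coaster. Its centre is about 1–2 mm from the coaster's centre, and its top is at 0.054 m, as expected.
- **Second press:** I pressed the pad again to about 9.5 N. It came back to its starting locked height (0.1118 m both times) and was still there more than 2 s after I let go.
- **Load on the lift:** The highest force I read while pressing was 9.5 N, under the 15 N limit. Readings came only at the end of each move, and one is noisy by about 1 N.
- **Other objects:** The bowls and the sauce bottle are within about 1 mm of where they started. I didn't touch either look-alike, and the arm is clear of everything.

Two of my checks failed along the way. One colour search found no points because the held jar was in shadow. Another missed the jar on the coaster because the red range was set too narrow. I checked both from the pictures, and the final measurement found the jar on the coaster.

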